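Draw open the slide-lid box and lay its nut in the parts tray

TASK

Draw the flat lid of the wooden slide-lid box toward the robot, pressing lightly on top of it and pulling, until it is fully open; do not lean hard on the lid. Then take the steel nut out of the box and lay it flat in the open square parts tray, leaving the lid open and the spanner beside the fence where it lies.

Things in the scene. Friction and masses are not known exactly. Their poses are not given: they have to be found in the camera images.
- slide_box: Wooden box 160 (x) x 114 (y) x 54 mm high, fixed. Origin: centre of its underside on the table, z up. Its -x side is the open front, roughly toward the robot; the lid slides out there along the box's -x. Side and rear (+x) walls 6 mm thick, 54 mm high, front wall 20 mm high; floor 5 mm; inner space 148 x 102 mm. The flat lid lies recessed between the side walls.
- lid_nominal (a point): Point of the box 42 mm above the centre of its underside, fixed to the box: the lid's top is only roughly here. At this place it lies 36 to 48 mm above the underside, and lid and run slope along the box's x by up to 0.06 rad either way, unknown beforehand: feel for the lid and follow it. Lid: pale wood, 152 x 100 x 6 mm, three flat dark lines, no handle, nothing to hook or pinch.
- lid (a joint): How far the lid is drawn out, m: 0 shut, 0.090 fully open at its stop (rear edge then 16 mm to the -x side of the box's centre). Stays where left. Its runners are sprung: it sinks 1 mm per 7 N pressed and bottoms hard at 2.6 mm (18 N). It slides under about 5 N of pull; a fingertip (friction about 1) needs to press 7 to 12 N; over 20 N in all cracks it.
- nut: Large steel hex nut, 28 mm across flats, 32 mm across corners, 13 mm high, 35 to 70 g, lying flat on the box's floor under the shut lid, 20 to 42 mm to the +x side of the box's centre and up to 10 mm to either side. Origin: centre of its underside (1 to 2 mm above what it lies on), z up.
- parts_tray: Open square aluminium parts tray, 104 x 104 x 22 mm, walls and floor 4 mm thick, fixed, empty. Origin: centre of its underside on the table, z up.
- spanner: Flat steel arbor spanner, 38 x 210 x 9 mm, long along its y, lying loose on the table between the saw blade and the long aluminium fence at the right, its length pointing about along world x. Origin: centre of its underside, z up. Leave it where it lies.

How it is judged:
On the way, in this order (a step that is already met when the one before it is completed fails the run):
1. the lid is drawn fully open (at least 82 of its 90 mm) (value of joint lid above 0.082 m), for 0.2 s.
2. the nut is lifted clear of the box (z of nut in the frame of slide_box above 0.055 m), for 0.05 s.
At the end, for the whole second after the job is handed in: The lid is still drawn out at least 78 mm, and the nut lies flat (within 0.15 rad, either face up) and at rest on the tray's floor, between its walls. The spanner has not been moved by more than 30 mm (value of joint lid above 0.078 m and x of nut in the frame of parts_tray between -0.042 and 0.042 m and y of nut in the frame of parts_tray between -0.042 and 0.042 m and (angle between nut's own z axis and vertical below 0.15 rad or angle between nut's own z axis and vertical above 2.99 rad) and height (world z) of nut below 0.022 m and linear speed of nut below 0.02 m/s and distance of spanner from where it was at the start of the episode below 0.03 m); the robot touches nothing.
It fails at once if the lid is leaned on with more than 20 N (contact force between any of the fingers, the arm and lid above 20 N).
It fails at once if the spanner is moved more than 30 mm (distance of spanner from where it was at the start of the episode above 0.03 m).
It also fails if it takes over 72 s, if anything falls off the work surface, if the arm or the gripper's body presses on something with over 40 N, if the wrist force passes 120 N, or if a joint passes its speed limit or range.

ROBOT

A 7-joint arm with a two-finger parallel gripper is mounted at the origin on a cart in front of the work surface, level with it; the furniture and walls round the work are solid. World frame = base frame: x ahead of the robot, y to its left, z up, the work surface at z = 0. Lengths are in m, angles in rad, forces in N, time in s.
With the tool pointing down it reaches from about 0.425 to 0.825 m from the base axis. Payload 3.6 kg.
Tool frame: the origin (TCP) lies between the finger pads; the fingertips stand 19 mm ahead of it and the grasp point (between the pads) is the TCP; z points along the fingers, x is the direction in which the jaws open and shut, and the axes are right-handed (so a half turn about z gives the same grasp; the last joint's range is limited). The gripper opens to 93 mm and grips with 3 to 60 N. Pads are 15 mm wide; open, the fingers measure 128 mm over their backs; the gripper's body (75 mm by 188 mm) begins 65 mm behind the grasp point.
Start: joints at [1.27, 0.615, -0.013, 1.423, 0.008, 1.103, -0.04], TCP at [0.176, -0.626, 0.238] pointing down, gripper open.
Joint ranges: [-3.12, 3.12], [-0.3, 2.06], [-1.34, 1.32], [0.26, 2.42], [-1.36, 4.5], [0.01, 1.98], [-2.84, 2.84]. Speed limits (rad/s): [2.79, 2.79, 3.14, 3.14, 3.14, 3.14, 3.14].

INTERFACE

Orientations are given as [roll, pitch, yaw] about the fixed x, y, z axes, in that order (R = Rz(yaw) Ry(pitch) Rx(roll)).
In Python, from workcell import manip gives the robot as it stands. Calls block until the motion is done:
- manip.movep(position, orientation): joint-space move of the TCP to a pose.
- manip.servo_line(position, attitude=None, rate=0.15, f_stop=None): straight line of the TCP; attitude=None keeps the orientation; rate is the mean speed in m/s. With f_stop (N) it stops when the force on the tool has changed by that much, and returns True; else False.
- manip.goto_joints(angles): joint-space move.
- manip.release() and manip.grasp(): open the fingers fully, or close them until they stop; the grip force is fixed at half the most.
- manip.dwell(seconds).
- manip.solve_ik(position, orientation): joint angles nearest the present ones, or None.
- manip.grab_frame(name): name is "side" or "top"; returns a dict with "img" (480x640x3 uint8, red, green, blue), "fx", "fy", "cx", "cy" (pixels), "distortion" ([k1, k2, p1, p2, k3] as OpenCV has them; the pictures are not rectified), "R" (3x3) and "t" (3): a world point X has camera coordinates R X + t. Camera axes: x right, y down, z forward; pixel columns grow to the right and rows downward; lengths in m; the calibration is good to about 2 mm. A picture is of the moment at which its call begins. There is no depth.
A pose or a line that the arm cannot do raises manip.Unreachable and nothing moves.
- manip.sign_off(): hands the job in, once; it reports no verdict.
Readings, each from a call of its own:
- manip.read_time(): time.
- manip.read_joint_positions(): joint angles.
- manip.read_dq(): joint speeds.
- manip.read_joint_efforts(): joint torques, N m.
- manip.read_position(): TCP position.
- manip.read_eef_rot(): TCP orientation.
- manip.read_contact_force(): force on the tool from outside, world axes, zero at the start.
- manip.read_ft_torque(): the same for the moment, N m.
- manip.read_gripper_width(): finger opening in m.
Only numpy, scipy, OpenCV 4.12 (cv2) and the standard library are available. Lean on these libraries where they do the work, as an engineer would, in place of code of your own. Each camera call takes 0.05 s, during which the arm holds its last target. There are 200 camera calls.

## Working session

There is one attempt and no reset: what is moved stays moved. The work goes in short steps, each a Python script; the robot and the scene stay as the last script left them, time stands still between calls to the robot, and variables do not carry over. Pictures are saved under pics/ and viewed, on a budget of 10 in all, crops included, one or two more only if the job needs it, and the job is handed in when it is done.

```bash
mkdir -p pics
python3 - <<'E'
from workcell import manip
import cv2,numpy as np
for n in("top","side"):
    f=manip.grab_frame(n); cv2.imwrite(f"pics/{n}0.png",f["img"][:,:,::-1])
    print(n,f["fx"],f["fy"],f["cx"],f["cy"],f["distortion"],np.round(f["R"],4).tolist(),f["t"])
print(manip.read_eef_rot(),manip.read_time(),manip.read_contact_force(),manip.read_gripper_width())
E
```

```text
top 534.391825065229 534.391825065229 321.88093105533545 240.94334372168586 [-0.15591062  0.          0.          0.          0.        ] [[-0.0077, -0.9999, -0.0081], [-0.9839, 0.009, -0.1783], [0.1784, 0.0066, -0.9839]] [-0.0456564   0.57151731  0.82386617]
side 560.0258480403955 560.0258480403955 314.3664170539141 250.98777448168568 [-0.11711926  0.          0.          0.          0.        ] [[0.9925, -0.1222, 0.0062], [-0.0466, -0.4245, -0.9042], [0.1132, 0.8972, -0.427]] [-0.56545576  0.05893854  0.86973524]
[ 3.14156871e+00  2.32211766e-03 -1.29695098e+00] 0.1 [ 0.15018072  0.97466549 -0.59153789] 0.09306202377428258
```

View pics/top0.png

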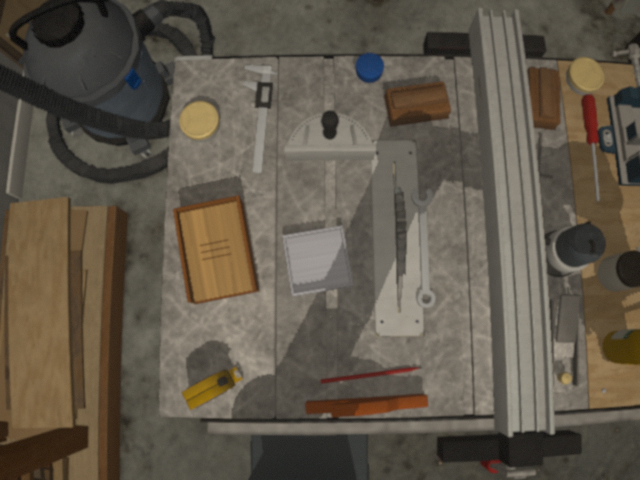

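View pics/side0.png

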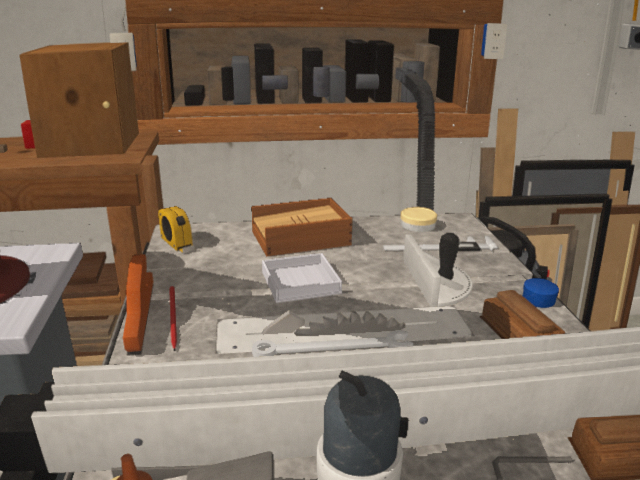

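The top view shows the box with its rim corners near (174,208), (241,197), (258,290) and (190,302). The tray is near (284-350, 228-294) and the spanner near x≈425, alongside the fence. The side view shows the same things, with the box at (250-352, 198-255). Next I'll zoom in on the top view for accurate corners.

Run:
```python
import cv2
a=cv2.imread("pics/top0.png")[185:310,165:360]
cv2.imwrite("pics/c1.png",cv2.resize(a,None,fx=4,fy=4,interpolation=cv2.INTER_CUBIC))
a=cv2.imread("pics/side0.png")[190:310,240:365]
cv2.imwrite("pics/c2.png",cv2.resize(a,None,fx=5,fy=5,interpolation=cv2.INTER_CUBIC))
```

```text
(no output)
```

View pics/c1.png

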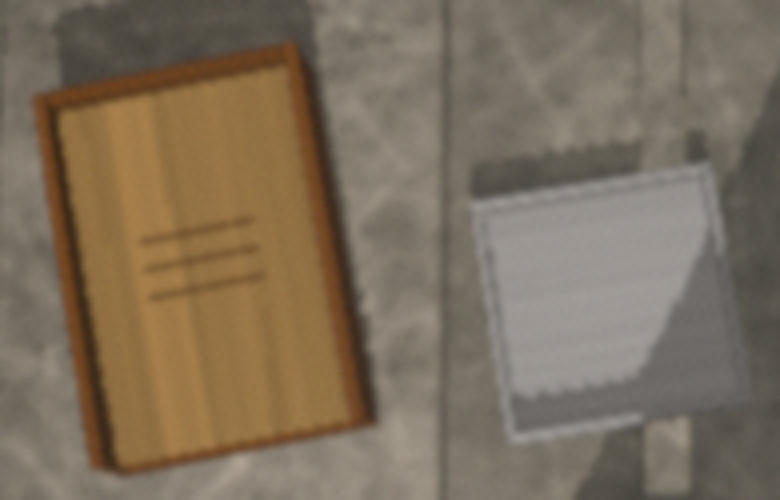

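View pics/c2.png

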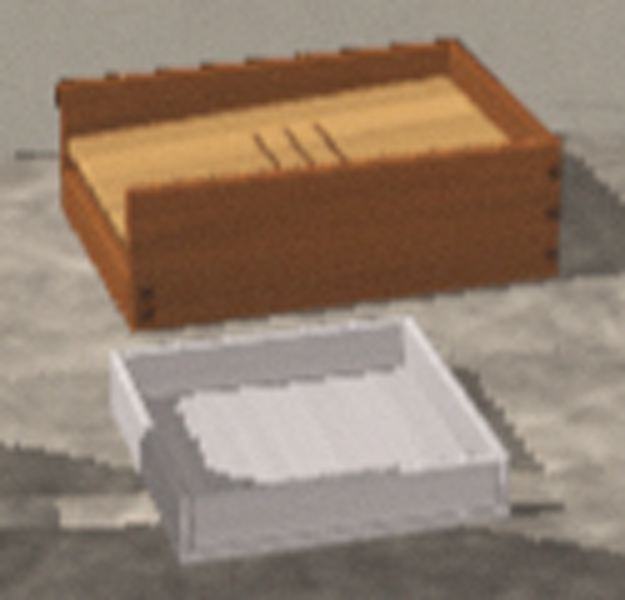

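```bash
cat > vis.py <<'E'
import numpy as np,cv2
from scipy.optimize import least_squares
def proj(f,P):
    K=np.array([[f["fx"],0,f["cx"]],[0,f["fy"],f["cy"]],[0,0,1]])
    return cv2.projectPoints(np.array(P,float),cv2.Rodrigues(np.array(f["R"]))[0],np.array(f["t"],float),K,np.array(f["distortion"]))[0][:,0]
def ray(f,uv,z):
    K=np.array([[f["fx"],0,f["cx"]],[0,f["fy"],f["cy"]],[0,0,1]])
    n=cv2.undistortPoints(np.array([[uv]],float),K,np.array(f["distortion"]))[0,0]
    R=np.array(f["R"]);c=-R.T@f["t"];d=R.T@[n[0],n[1],1]
    return c+d*(z-c[2])/d[2]
def W(p,L):
    x,y,a=p;c,s=np.cos(a),np.sin(a)
    L=np.array(L,float);return np.c_[x+c*L[:,0]-s*L[:,1],y+s*L[:,0]+c*L[:,1],L[:,2]]
def fit(obs,p0):
    return least_squares(lambda p:np.concatenate([(proj(f,W(p,L))-uv).ravel() for f,L,uv in obs]),p0)
E
python3 - <<'E'
from workcell import manip
from vis import *
T=manip.grab_frame("top");S=manip.grab_frame("side")
c1=lambda a:(np.array(a)+.5)/4-.5+[165,185]
c2=lambda a:(np.array(a)+.5)/5-.5+[240,190]
def R(a,b,z):return [[a,b,z],[a,-b,z],[-a,-b,z],[-a,b,z]]
B=R(.08,.057,.054);b0=R(.08,.057,0)
tr=R(.052,.052,.022)
bt=(T,B,c1([(35,95),(297,42),(375,422),(92,467)]))
bs=(S,B+[b0[1],b0[2]],c2([(457,40),(562,137),(128,190),(58,82),(558,275),(135,330)]))
tt=(T,tr,c1([(472,205),(708,163),(748,400),(512,442)]))
ts=(S,tr,c2([(410,318),(508,460),(182,490),(112,352)]))
for n,o in(("box",(bt,bs)),("tray",(tt,ts))):
  for q in([o[0]],[o[1]],o):
    r=fit(q,[.6,.1,.1]);print(n,r.x.round(4),r.fun.round(1))
# lid height from marks: match top/side line far(left) endpoints for several z
for z in(.03,.036,.042,.048,.054):
  print(z,*[ray(T,c1(p),z)[:2].round(4) for p in[(143,242),(145,270),(150,298)]],*[ray(S,c2(p),z)[:2].round(4) for p in[(318,125),(287,130),(255,135)]])
E
```

```text
box [0.5604 0.1265 0.1928] [ 0.2  0.2  0.9 -0.2 -1.6 -1.2  0.6  1.2]
box [0.5601 0.1352 0.1942] [-0.2 -0.8  0.2  0.4  0.2  0.1  0.  -0.7  0.   0.1 -0.3  0.5]
box [0.5599 0.1279 0.1935] [-0.7  0.5  0.   0.1 -2.5 -0.9 -0.3  1.6  0.3  0.5  0.9  1.9  0.2  1.7
  0.   0.7  0.6  1.8 -0.2  2.2]
tray [ 0.544  -0.042   0.1642] [-0.9 -0.6  0.4 -0.4  1.4  0.4 -1.   0.6]
tray [ 0.5424 -0.0374  0.1554] [ 0.7 -0.8  0.5 -1.  -0.8  1.7 -0.3 -0.5]
tray [ 0.543  -0.041   0.1603] [-1.3 -0.1 -0.   0.2  0.8  1.1 -1.7  1.   1.1  0.1  1.4 -0.  -0.1  2.9
 -0.   0.5]
0.03 [0.5696 0.1554] [0.5576 0.1541] [0.5457 0.1516] [0.5697 0.178 ] [0.5573 0.1741] [0.5447 0.1702]
0.036 [0.5686 0.1539] [0.5567 0.1527] [0.5448 0.1502] [0.5682 0.1629] [0.556 0.159] [0.5435 0.1552]
0.042 [0.5675 0.1525] [0.5557 0.1513] [0.5439 0.1488] [0.5666 0.1478] [0.5546 0.144 ] [0.5423 0.1403]
0.048 [0.5665 0.1511] [0.5547 0.1498] [0.543  0.1474] [0.565  0.1327] [0.5532 0.1289] [0.5411 0.1253]
0.054 [0.5654 0.1496] [0.5538 0.1484] [0.5421 0.146 ] [0.5635 0.1176] [0.5518 0.1139] [0.5399 0.1103]
```

The two views agree well enough: box ≈ (0.560, 0.127, yaw 0.193), tray ≈ (0.543, -0.041, yaw 0.16), and lid top z ≈ 0.036–0.040. At 128 mm over their backs, the open fingers won't fit inside the 102 mm box. I'll check what the gripper calls allow before I move.

```bash
cat > rb.py <<'E'
from workcell import manip
from vis import *
BOX=np.array([.560,.127,.193]);TRAY=np.array([.543,-.041,.16])
ROT=[np.pi,0,.193-np.pi/2]
def bx(x,y,z): return W(BOX,[[x,y,z]])[0]
F=lambda:np.array(manip.read_contact_force())
P=lambda:np.array(manip.read_position())
E
python3 - <<'E'
from rb import *
manip.movep([.50,.0,.25],ROT)
manip.grasp()
manip.movep(bx(-.04,0,.10),ROT)
manip.dwell(.2);f0=F();print("t",manip.read_time(),"w",manip.read_gripper_width(),"f0",f0,"eef",manip.read_eef_rot())
zs=[]
for x in(-.04,.03):
    manip.servo_line(bx(x,0,.076),rate=.15)
    hit=manip.servo_line(bx(x,0,.045),rate=.012,f_stop=3)
    manip.dwell(.05);p=P();zs.append(p[2]);print(x,hit,p,F()-f0)
    if x<0: manip.servo_line(bx(x,0,.076),rate=.1)
print("slope",(zs[1]-zs[0])/.07,"t",manip.read_time())
np.save("f0.npy",f0)
E
```

```text
t 5.1417 w 0.00042437826042758623 f0 [-0.86763291 -0.94208948  0.22504635] eef [-3.13857225e+00 -8.65251905e-04 -1.38062313e+00]
-0.04 True [0.52079017 0.1193348  0.05339725] [1.35013423 1.09489005 5.23806735]
0.03 True [0.58950005 0.1327478  0.05737112] [1.14008629 1.45728841 4.82273574]
slope 0.05676967653311352 t 9.8083
```

Run:
```python
from rb import *
f0=np.load("f0.npy");sl=.0568
L0=.03; p=P(); z=p[2]-.0004
manip.servo_line(bx(L0,0,z),rate=.02,f_stop=8);manip.dwell(.05)
f=F()-f0;print("press",f,P())
x=L0; mv=0; ux=np.array([np.cos(.193),np.sin(.193)])
while mv<.0925:
    dz=np.clip((9-f[2])/7000*.6,-.0008,.0006)
    s=.006 if mv>0 else .003
    mv+=s;x-=s;z+=dz-sl*s
    hit=manip.servo_line(bx(x,0,z),rate=.035,f_stop=9)
    f=F()-f0;p=P()
    print(round(mv,3),hit,f.round(1),"lat",round(float(f[:2]@ux),1),"z",round(z,4),round(p[2],4))
    if hit or f[2]>14 or f[2]<3: break
print(manip.read_time())
```

```text
press [0.02207233 0.09591865 4.95110028] [0.58956786 0.13279103 0.05726939]
0.003 False [2.4 0.5 3.5] lat 2.4 z 0.0571 0.0575
0.009 False [0.4 0.3 3.5] lat 0.4 z 0.0573 0.0571
0.015 False [-0.1  0.9  1.7] lat 0.1 z 0.0574 0.057
11.0083
```

Sign error on my side: I raised the tool when I meant to press harder. No harm done, so I'll correct it and continue.

```bash
cat > pull.py <<'E'
from rb import *
import sys
f0=np.load("f0.npy");sl=.0568
x,total=float(sys.argv[1]),float(sys.argv[2])
ux=np.array([np.cos(.193),np.sin(.193)])
z=P()[2]
def favg(n=3):
    a=[]
    for _ in range(n): a.append(F()); manip.dwell(.02)
    return np.mean(a,0)-f0
for i in range(12):
    f=favg()
    if f[2]>8: break
    z-=min(.0005,(9-f[2])/7000*.7); manip.servo_line(bx(x,0,z),rate=.01,f_stop=6)
print("press",f.round(1),"z",z,P()[2])
mv=0
while mv<total:
    dz=-np.clip((9.5-f[2])/7000*.6,-.0006,.0005)
    s=.006 if mv>0 else .003
    mv+=s;x-=s;z+=dz-sl*s
    hit=manip.servo_line(bx(x,0,z),rate=.035,f_stop=9)
    f=favg();p=P()
    print(round(mv,3),hit,f.round(1),"lat",round(float(f[:2]@ux),1),"z",round(z,4),round(p[2],4),"xerr",round(float((p[:2]-bx(x,0,0)[:2])@ux),4))
    if hit or f[2]>14 or f[2]<3: break
print(manip.read_time())
E
python3 pull.py .015 .096
```

```text
press [-2.6 -0.4  8.8] z 0.05526910068914511 0.05579231719048666
0.003 False [0.4 0.6 6.6] lat 0.5 z 0.055 0.0561 xerr 0.0013
0.009 False [3.  1.3 5.7] lat 3.2 z 0.0544 0.056 xerr 0.0034
0.015 False [4.1 1.7 6.5] lat 4.4 z 0.0538 0.0556 xerr 0.0041
0.021 False [3.7 1.9 7. ] lat 4.0 z 0.0532 0.0552 xerr 0.0045
0.027 False [4.  1.2 7.4] lat 4.1 z 0.0526 0.0548 xerr 0.0049
0.033 False [4.4 1.8 8.1] lat 4.7 z 0.0521 0.0544 xerr 0.0052
0.039 False [4.4 1.8 8.2] lat 4.7 z 0.0516 0.0539 xerr 0.0053
0.045 False [4.6 1.9 8.7] lat 4.9 z 0.0512 0.0535 xerr 0.0054
0.051 False [4.1 1.7 9.1] lat 4.3 z 0.0508 0.0531 xerr 0.0055
0.057 False [4.8 1.7 9.3] lat 5.0 z 0.0504 0.0527 xerr 0.0055
0.063 False [4.4 2.3 8.8] lat 4.8 z 0.05 0.0524 xerr 0.0055
0.069 False [4.4 1.9 9.6] lat 4.7 z 0.0496 0.052 xerr 0.0056
0.075 False [4.  2.  9.8] lat 4.3 z 0.0493 0.0516 xerr 0.0055
0.081 False [4.4 1.5 9.4] lat 4.6 z 0.049 0.0512 xerr 0.0055
0.087 False [ 4.6  1.  10. ] lat 4.7 z 0.0486 0.0508 xerr 0.0055
0.093 False [4.3 0.9 9.6] lat 4.4 z 0.0483 0.0505 xerr 0.0055
0.099 False [4.1 1.5 9.4] lat 4.3 z 0.048 0.0501 xerr 0.0055
19.1583
```

```bash
sed -i 's/f\[2\]<3: break/f[2]<3 or f[:2]@ux>7: break/' pull.py; python3 pull.py -.084 .02
python3 - <<'E'
from rb import *
p=P();manip.servo_line(p+[0,0,.10],rate=.2); 
manip.movep(bx(-.02,-.17,.22),ROT)
f=manip.grab_frame("top")["img"][:,:,::-1];cv2.imwrite("pics/t1.png",f)
cv2.imwrite("pics/c3.png",cv2.resize(f[180:340,160:280],None,fx=3.7,fy=3.7,interpolation=cv2.INTER_CUBIC))
print(manip.read_time())
E
```

```text
press [ 4.4  1.5 10. ] z 0.05007965858739528 0.050066676822934295
0.003 False [3.3 1.4 5.6] lat 3.5 z 0.0499 0.0505 xerr 0.0021
0.009 False [3.8 1.9 6.7] lat 4.1 z 0.0493 0.05 xerr 0.0027
0.015 False [4.  1.6 7.1] lat 4.2 z 0.0487 0.0496 xerr 0.0031
0.021 False [3.7 1.7 7.7] lat 3.9 z 0.0482 0.0491 xerr 0.0034
20.6333
22.1667
```

View pics/c3.png

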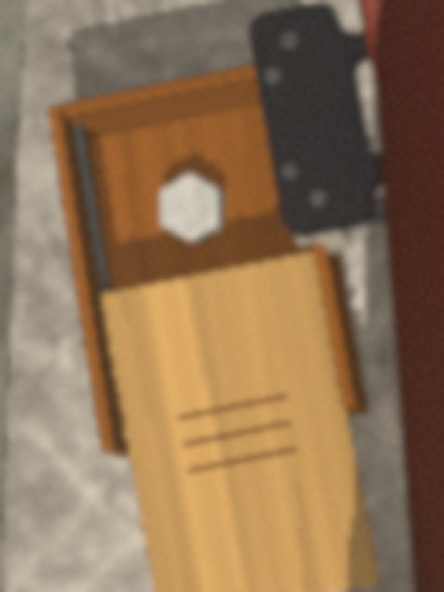

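Run:
```python
from rb import *
T=manip.grab_frame("top")
c=lambda a:(np.array(a)+.5)/3.7-.5+[160,180]
def loc(w):
    d=w[:2]-BOX[:2];k,s=np.cos(BOX[2]),np.sin(BOX[2]);return np.round([k*d[0]+s*d[1],-s*d[0]+k*d[1]],4)
print("rear edge",[loc(ray(T,c(p),.035)).tolist() for p in((103,293),(318,250))])
print("mark mid",loc(ray(T,c((238,433)),.031)), "initially",loc(ray(T,(np.array((202,258))+.5)/4-.5+[165,185],.037)))
print("box rear inner/left",[loc(ray(T,c(p),.054)).tolist() for p in((52,108),(255,70),(105,450))])
w=ray(T,c((190,207)),.0195);print("nut",w,loc(w))
img=T["img"][195:260,190:240]
hsv=cv2.cvtColor(img,cv2.COLOR_RGB2HSV);m=((hsv[...,1]<60)&(hsv[...,2]>120)).astype(np.uint8)
n,l,st,ce=cv2.connectedComponentsWithStats(m);k=1+np.argmax(st[1:,4]);print(st[k],ce[k]+[190,195])
w=ray(T,ce[k]+[190,195],.0195);print("nut",w,loc(w))
# hex orientation: fit support function
ys,xs=np.where(l==k);Q=np.array([ray(T,(a+190,b+195),.0195)[:2] for a,b in zip(xs,ys)])-w[:2]
wd=lambda a:np.ptp(Q@[np.cos(a),np.sin(a)])
A=np.radians(np.arange(0,60,2));s=[sum(wd(a+j*np.pi/3) for j in range(3))/3 for a in A]
print("flat normal deg",np.degrees(A[np.argmin(s)]),min(s),max(s))
```

```text
rear edge [[-0.0048, 0.0504], [-0.005, -0.0496]]
mark mid [-0.0789  0.001 ] initially [0.0016 0.0011]
box rear inner/left [[0.0798, 0.0562], [0.078, -0.038], [-0.0775, 0.0563]]
nut [0.58794273 0.13993014 0.0195    ] [0.0299 0.0073]
[ 13  32  17  18 242] [211.19008264 235.60743802]
nut [0.58789318 0.13957403 0.0195    ] [0.0298 0.007 ]
flat normal deg 32.0 0.028943280504003955 0.030629190556331894
```

The lid is about 79 mm out (rear edge at −5 mm, against −16 mm fully open), so it needs about 11 mm more. The nut is at box-local (0.030, 0.007). First I'll finish the lid.

```bash
sed -i 's/>14 or/>14.5 or/; s/(9.5-f/(10-f/' pull.py
python3 - <<'E'
from rb import *
manip.movep(bx(-.05,0,.075),ROT)
manip.dwell(.1);np.save("f0.npy",F());print(F())
print(manip.servo_line(bx(-.05,0,.045),rate=.015,f_stop=5),P())
E
python3 pull.py -.05 .026
```

```text
[-0.02202059 -0.65378903 -0.22932707]
True [0.51094018 0.11741123 0.05242365]
press [-1.8  0.4  8.1] z 0.051535114364108674 0.05224611262421054
0.003 False [1.8 0.2 6.9] lat 1.8 z 0.0512 0.0525 xerr 0.0028
0.009 False [2.9 1.2 6.2] lat 3.0 z 0.0506 0.0522 xerr 0.0042
0.015 False [3.2 1.4 7.1] lat 3.4 z 0.0499 0.0517 xerr 0.0048
0.021 False [3.  1.7 7.4] lat 3.3 z 0.0493 0.0513 xerr 0.0052
0.027 False [3.1 1.4 8.5] lat 3.3 z 0.0488 0.0508 xerr 0.0054
27.6583
```

```bash
python3 pull.py -.077 .012
python3 - <<'E'
from rb import *
p=P();manip.servo_line(p+[0,0,.06],rate=.2); 
f=manip.grab_frame("top")["img"][:,:,::-1]
cv2.imwrite("pics/c4.png",cv2.resize(f[180:340,160:280],None,fx=3.7,fy=3.7,interpolation=cv2.INTER_CUBIC))
print(manip.read_time())
E
```

```text
press [3.5 1.7 8.7] z 0.05079394042427157 0.050799908512561665
0.003 False [2.  0.6 5.5] lat 2.0 z 0.0505 0.051 xerr 0.0017
0.009 False [3.  2.1 6.6] lat 3.4 z 0.0498 0.0505 xerr 0.0023
0.015 False [3.4 1.7 7.1] lat 3.7 z 0.0492 0.05 xerr 0.0028
28.7583
29.2667
```

View pics/c4.png

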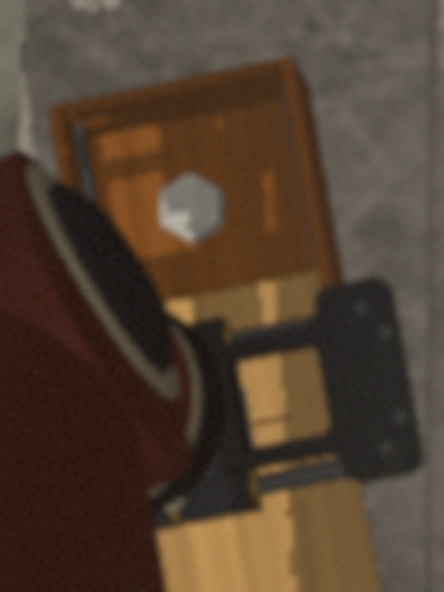

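The lid's rear edge now runs from (170,298) to (318,272) in the crop, about 9 mm further out, so roughly 88 mm open. The nut hasn't moved. My plan for the tight box:

1. Insert the closed fingers in front of the nut and push it to the rear wall.
2. Keep a standing forward offset while opening, so the arm's compliance brings the fingers round the nut.
3. Close on the nut.

Run:
```python
from rb import *
T=manip.grab_frame("top")
c=lambda a:(np.array(a)+.5)/3.7-.5+[160,180]
def loc(w):
    d=w[:2]-BOX[:2];k,s=np.cos(BOX[2]),np.sin(BOX[2]);return np.round([k*d[0]+s*d[1],-s*d[0]+k*d[1]],4)
print([loc(ray(T,c(p),.035)).tolist() for p in((170,298),(318,272))])
ux=np.array([np.cos(.193),np.sin(.193)])
manip.servo_line(bx(0,0,.105),ROT,rate=.2)
manip.dwell(.05);f0=F()
print("touch",manip.servo_line(bx(0,0,.0275),rate=.08,f_stop=6),P(),loc(P()))
for x in(.03,.04,.05,.057):
    manip.servo_line(bx(x,0,.0275),rate=.06)
    f=F()-f0;print(x,f.round(1),loc(P()),P()[2].round(4))
    if np.linalg.norm(f)>35: break
print(manip.read_time())
```

```text
[[-0.0132, 0.0204], [-0.0149, -0.0479]]
touch False [0.56045489 0.12714195 0.02801224] [0.0005 0.0001]
0.03 [-0.2 -0.7  0.1] [0.0298 0.    ] 0.0274
0.04 [-8.1 -1.2  3.7] [ 0.0346 -0.0001] 0.0267
0.05 [-20.7  -5.5  15.1] [ 0.0352 -0.0001] 0.0258
0.057 [-30.6  -6.7  25.3] [ 0.0356 -0.0002] 0.0258
32.6333
```

Run:
```python
from rb import *
def loc(w):
    d=w[:2]-BOX[:2];k,s=np.cos(BOX[2]),np.sin(BOX[2]);return np.round([k*d[0]+s*d[1],-s*d[0]+k*d[1]],4)
manip.servo_line(bx(.055,0,.0285),rate=.05)
print(F().round(1),loc(P()),P()[2])
manip.release()
print(manip.read_time(),manip.read_gripper_width(),F().round(1),loc(P()),P()[2])
f=manip.grab_frame("top")["img"][:,:,::-1]
cv2.imwrite("pics/c5.png",cv2.resize(f[180:300,160:300],None,fx=4,fy=4,interpolation=cv2.INTER_CUBIC))
```

```text
[-26.2  -5.4  17.8] [ 0.0355 -0.0002] 0.02590611573059504
33.9167 0.06500834891365208 [-18.6  -0.7   5.8] [0.0401 0.0018] 0.025062282088983073
```

View pics/c5.png

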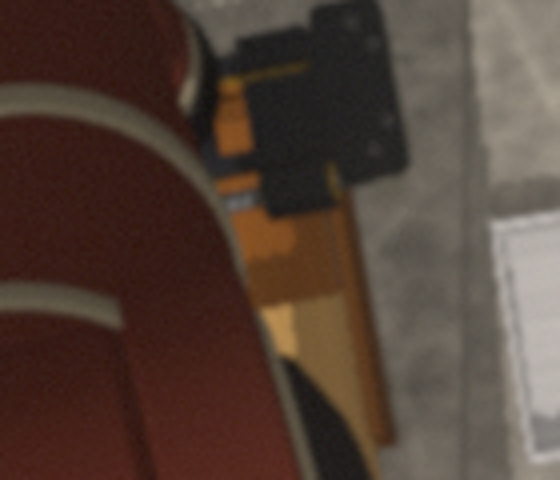

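The view is mostly blocked by the arm. The readings show the fingers open 65 mm against the side walls, with the forward preload still held. Now I'll close and lift a little.

Run:
```python
from rb import *
def loc(w):
    d=w[:2]-BOX[:2];k,s=np.cos(BOX[2]),np.sin(BOX[2]);return np.round([k*d[0]+s*d[1],-s*d[0]+k*d[1]],4)
manip.grasp()
print(manip.read_time(),manip.read_gripper_width(),F().round(1),loc(P()),P()[2])
if .026<manip.read_gripper_width()<.034:
    manip.servo_line(bx(.05,0,.04),rate=.05)
    p=P();manip.servo_line([*bx(.045,0,0)[:2],.13],rate=.15)
    print(manip.read_gripper_width(),F().round(1),P(),manip.read_time())
    f=manip.grab_frame("side")["img"][:,:,::-1]
    cv2.imwrite("pics/c6.png",cv2.resize(f[120:280,220:400],None,fx=3.5,fy=3.5,interpolation=cv2.INTER_CUBIC))
```

```text
34.1833 0.06487796021510418 [-18.6  -1.8   5.3] [0.0401 0.0018] 0.025044976857371667
```

Run:
```python
from rb import *
def loc(w):
    d=w[:2]-BOX[:2];k,s=np.cos(BOX[2]),np.sin(BOX[2]);return np.round([k*d[0]+s*d[1],-s*d[0]+k*d[1]],4)
def st(): print(manip.read_time(),manip.read_gripper_width(),F().round(1),loc(P()),P()[2])
manip.dwell(.3);st()
manip.grasp();st()
```

```text
34.4833 0.050542635701740966 [-20.9   5.7   4.6] [0.04  0.007] 0.024860050983472593
35.3583 0.00018730930718165102 [-26.4   0.9  10. ] [0.0355 0.0045] 0.024749337373431983
```

The grasp missed. Opening under preload dragged the nut sideways along with the left finger. I'll lift out, find the nut again, then open clear of it and advance only once the fingers have come off the walls.

```bash
cat >> rb.py <<'E'
def loc(w):
    d=w[:2]-BOX[:2];k,s=np.cos(BOX[2]),np.sin(BOX[2]);return np.round([k*d[0]+s*d[1],-s*d[0]+k*d[1]],4)
def st(): print(round(manip.read_time(),2),round(manip.read_gripper_width(),4),F().round(1),loc(P()),P()[2].round(4))
E
python3 - <<'E'
from rb import *
manip.servo_line(bx(.03,0,.0275),rate=.1)
manip.servo_line(bx(.02,0,.12),rate=.3)
manip.movep(bx(-.02,-.15,.16),ROT)
st()
T=manip.grab_frame("top");f=T["img"]
cv2.imwrite("pics/c7.png",cv2.resize(f[180:300,160:300,::-1],None,fx=4,fy=4,interpolation=cv2.INTER_CUBIC))
E
```

```text
36.9 -0.0001 [0.6 1.  1. ] [-0.0201 -0.1485] 0.1589
```

View pics/c7.png

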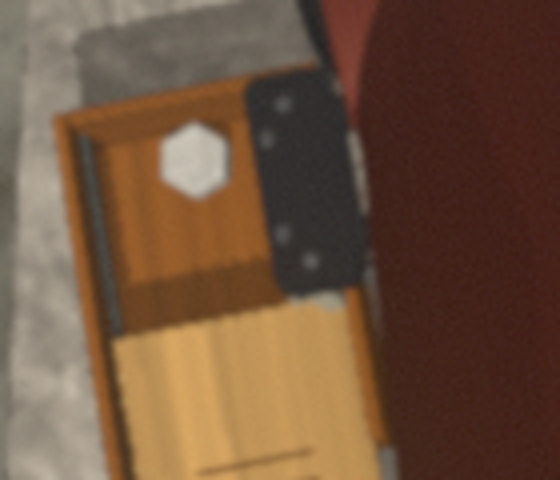

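Run:
```python
from rb import *
T=manip.grab_frame("top")
w=ray(T,(np.array((195.5,160))+.5)/4-.5+[160,180],.0195);n=loc(w);print("nut",n)
R2=[np.pi,0,-1.52]
x0=.010
manip.movep(bx(x0,.0015,.11),R2)
print("touch",manip.servo_line(bx(x0,.0015,.0275),rate=.1,f_stop=8));st()
manip.release();st()
manip.grasp();st()
xn=min(n[0],.056)
manip.servo_line(bx(xn,.0015+.3*(n[1]-.0015),.0275),rate=.12);st()
manip.dwell(.3);st()
manip.grasp();st()
```

```text
nut [0.0585 0.0071]
touch False
38.67 0.0005 [ 0.8 -0.1  0.1] [0.0106 0.0015] 0.0281
39.73 0.0656 [ 1.1  0.9 -0.6] [0.01   0.0018] 0.0274
39.94 0.0656 [ 0.5  1.7 -1. ] [0.01   0.0018] 0.0275
40.48 0.0316 [0.3 0.1 0.6] [0.0554 0.0031] 0.0274
40.77 0.0314 [ 0.6  0.8 -0.8] [0.0551 0.003 ] 0.0274
40.99 0.0311 [ 0.5 -0.3 -0.7] [0.0558 0.0031] 0.0274
```

The fingers have closed on something 31 mm wide, which fits the nut gripped close to its corners. Now I'll lift and look.

Run:
```python
from rb import *
manip.servo_line(bx(.053,.003,.05),rate=.06);st()
manip.servo_line(bx(.05,.003,.13),rate=.12);st()
f=manip.grab_frame("side")["img"][:,:,::-1]
cv2.imwrite("pics/c8.png",cv2.resize(f[100:280,230:400],None,fx=3.3,fy=3.3,interpolation=cv2.INTER_CUBIC))
```

```text
41.52 0.0312 [-0.3  0.4 -0.5] [0.0532 0.003 ] 0.0506
42.33 0.0309 [-0.1 -0.3 -0.8] [0.0494 0.0028] 0.1293
```

View pics/c8.png

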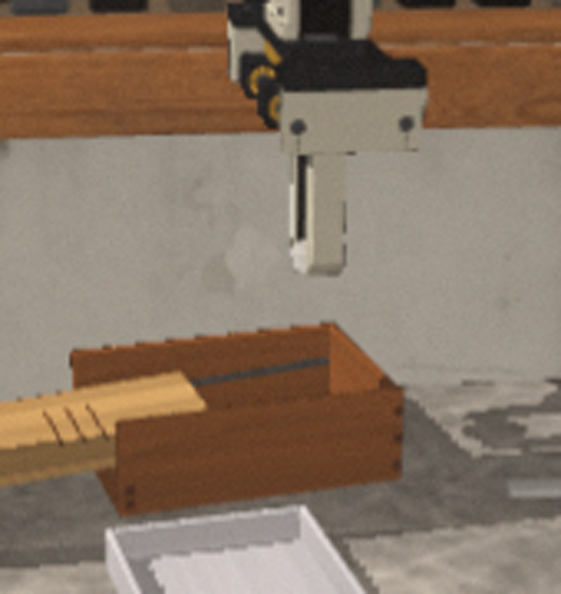

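The side view shows the nut held at the fingertips (crop 300,255), well clear of the box, and the lid still drawn out. Now to the tray.

Run:
```python
from rb import *
R3=[np.pi,0,.16-np.pi/2]
t=TRAY[:2]
manip.servo_line([*t,.13],R3,rate=.2)
manip.servo_line([*t,.045],rate=.15);st()
print("hit",manip.servo_line([*t,.0235],rate=.02,f_stop=4));st()
z=P()[2]
manip.release();st()
manip.grasp();st()
manip.servo_line([*t,.11],rate=.25);st()
manip.movep([.50,-.25,.22],R3);st()
f=manip.grab_frame("top")["img"][:,:,::-1]
cv2.imwrite("pics/c9.png",cv2.resize(f[180:320,160:370],None,fx=3.7,fy=3.7,interpolation=cv2.INTER_CUBIC))
```

```text
44.21 0.0311 [-0.2  1.1 -0.4] [-0.048  -0.1611] 0.0455
hit True
45.08 0.0308 [-0.5 -0.5  3.5] [-0.0491 -0.1616] 0.0263
45.74 0.0673 [ 0.6 -2.3 -0.9] [-0.05   -0.1625] 0.0256
46.62 0.0311 [0.5 1.  0.1] [-0.0497 -0.1612] 0.0257
47.11 0.0316 [ 0.4  0.1 -1.7] [-0.049  -0.1619] 0.1105
48.06 0.0313 [-0.3 -0.5 -1.1] [-0.1308 -0.3563] 0.2187
```

View pics/c9.png

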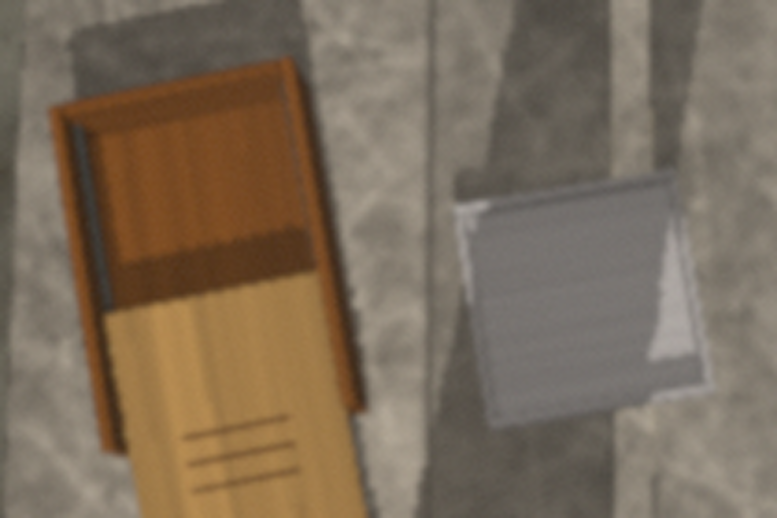

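The tray is empty in this view and the gripper width is 31 mm: the second grasp closed all the way and picked the nut up again. I'll put it back and lift out with the fingers open.

Run:
```python
from rb import *
R3=[np.pi,0,.16-np.pi/2]
t=TRAY[:2]
manip.movep([*t,.11],R3)
manip.servo_line([*t,.045],rate=.15)
print("hit",manip.servo_line([*t,.0235],rate=.02,f_stop=4));st()
manip.release();st()
for z in(.029,.034,.04,.06,.11):
    manip.servo_line([*t,z],rate=.06);st()
manip.movep([.50,-.25,.22],R3);st()
f=manip.grab_frame("top")["img"][:,:,::-1]
cv2.imwrite("pics/t2.png",f)
a=cv2.resize(f[180:320,160:370],None,fx=2.8,fy=2.8,interpolation=cv2.INTER_CUBIC)
s=manip.grab_frame("side")["img"][200:310,240:400,::-1]
b=cv2.resize(s,None,fx=1.25,fy=1.25*2,interpolation=cv2.INTER_CUBIC)
b=cv2.copyMakeBorder(b,0,a.shape[0]-b.shape[0],0,0,cv2.BORDER_CONSTANT)
cv2.imwrite("pics/c10.png",np.hstack([a,b]))
```

```text
hit True
50.52 0.031 [-0.4 -0.7  3.8] [-0.0491 -0.1616] 0.0257
51.19 0.0671 [ 0.  -0.9 -0.6] [-0.0501 -0.1625] 0.025
51.44 0.0672 [  4.7  -3.7 -23.4] [-0.0507 -0.1624] 0.0265
51.69 0.0687 [  2.2  -2.8 -25.7] [-0.0523 -0.1624] 0.0311
51.94 0.0914 [ 0.4  0.2 -0.2] [-0.0471 -0.1608] 0.042
52.42 0.093 [0.5 0.7 0. ] [-0.0486 -0.1616] 0.0607
53.41 0.0929 [-0.3  0.7 -1. ] [-0.0492 -0.1616] 0.1097
54.36 0.0927 [ 0.8  1.2 -0.2] [-0.1306 -0.3565] 0.2193
```

View pics/c10.png

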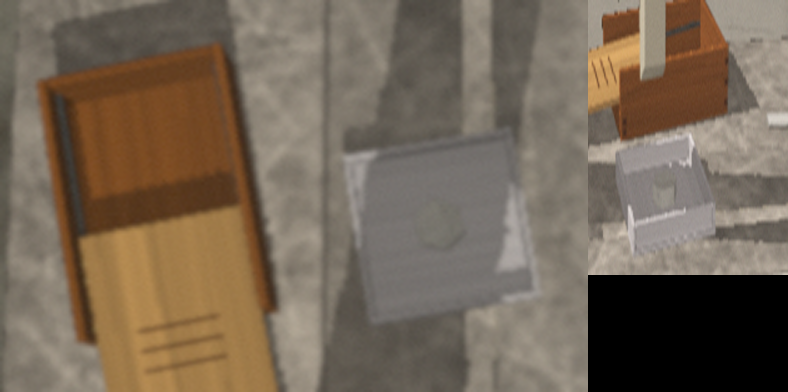

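The nut lies near the centre of the tray (crop 440,225), in shadow and apparently flat, and the lid is still out. I'll do a quick numeric check, then hand in.

Run:
```python
from rb import *
T=manip.grab_frame("top")
c=lambda a:(np.array(a)+.5)/2.8-.5+[160,180]
e=[loc(ray(T,c(p),.035))[0] for p in((80,236),(238,206))];print("lid rear edge",e,"drawn",.074-np.mean(e))
w=ray(T,c((440,225)),.018);print("nut rel tray",w[:2]-TRAY[:2])
a=cv2.imread("pics/top0.png")[180:310,405:440].astype(np.float32);b=T["img"][180:310,405:440,::-1].astype(np.float32)
print("spanner shift px",cv2.phaseCorrelate(a.mean(2),b.mean(2)))
st();manip.sign_off()
```

```text
lid rear edge [np.float64(-0.0137), np.float64(-0.0148)] drawn 0.08825
nut rel tray [ 0.00141546 -0.00042155]
spanner shift px ((-0.4403801610940796, 0.6727608149983411), 0.2893700919524142)
54.51 0.0928 [-0.4 -0.1  0. ] [-0.1303 -0.3561] 0.2192
the job is handed in; nothing more can be done
```

I drew the lid fully open, moved the nut into the parts tray, and handed the job in at 54.5 s of the 72 s allowed. `sign_off` gives no verdict, so these are my own last readings.

**Last checks**
- **Lid:** it's about 88 mm out, measured from the camera. I never felt the end stop. The vertical force peaked at about 10 N in the readings taken between steps; I didn't log force during the moves.
- **Nut:** it's within 2 mm of the tray's centre. It looks flat in both views, but I didn't measure its tilt.
- **Spanner:** I measured less than 1 px of shift, about 1 mm. The match was weak (0.29) because of arm shadow, but the arm's moves kept clear of it.
- **Arm:** it's clear of everything, with about 0 N on the tool.

**What went wrong on the way**
- **Lid pull:** a sign error lightened the press on the first pull. The second pull stopped at about 79 mm, so I finished it with more pulls.
- **First grasp:** the open fingers are wider than the box. Opening them while pushing on the nut dragged it sideways, and the grasp missed. I then opened them against the side walls clear of the nut and moved onto it as they closed.
- **First placing:** closing the fingers before lifting picked the nut up again, so I placed it a second time.
- **Leaving the tray:** the open fingers rubbed the tray walls with about 26 N as they lifted out.

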